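# Lock the filter cartridge into the glue-bench fume extractor

### The job

Fit the filter cartridge that has the two side lugs into the round port on top of the fume extractor: lower it in with its lugs in the port's two slots, push it down against the spring, give it a quarter turn clockwise (seen from above) and let go, so that the spring lifts it into its seat and it stays locked and upright. Leave the smooth cartridge without lugs standing where it is.

Things in the scene. Friction and masses are not known exactly. Their poses are not given: they have to be found in the camera images.
- cartridge_grip (a point): Lugged cartridge, loose, upright: pale grey body 44 mm across (foot 36), 46 mm tall; on top a black bar 42 long (x), 14 thick (y), 38 tall. 84 in all, 0.12 kg. Two black lugs at +x and -x, in line with the bar, 68 mm over both, 10 wide, 6 thick, 18-24 mm above the foot. Point: on the axis in the bar, 68 mm above the foot, 16 below the bar's top; grasp here across the bar. z up.
- port (a point): Centre of the mouth of the fixed black collar (84 mm wide) on the pale grey extractor, 125 mm above the table, z up. Its metal ring, 10 mm deep, has a 52 mm hole and two slots at +x and -x, 48 degrees wide, out to 38 mm from the axis, for the lugs. Pushed in, the cartridge turns clockwise only, to a stop just past 90 degrees; at 90 +-10 (lugs along y) it can rise 6 mm into pockets in the ring.
- follower (a joint): Spring plate in the port, m pushed down: 0 free, 0.024 bottomed; 2.5 N at 0, plus 0.5 N per mm. It meets the foot 20 mm below the mouth: the cartridge's grip point is then 48 mm above the mouth, and 1 mm lower for each mm pushed. Lugs clear the ring's underside beyond 0.014 (grip point under 34 mm); turn at about 0.019 (29 mm). Locked and risen into its seat: 0.008 (40 mm).
- smooth_grip (a point): The other cartridge, loose, which does not fit: same colours, height and grip bar, but a smooth body 64 mm in diameter without lugs. This point lies in its grip bar, 68 mm above its foot. Leave it alone.

How it is judged:
By the outcome, as a careful person would: the job done as asked, in the order asked, and still so for the second after the job is handed in, with the robot touching nothing.
It also fails if it takes over 42 s, if anything falls off the work surface, if the arm or the gripper's body presses on something with over 40 N, if the wrist force passes 120 N, or if a joint passes its speed limit or range.

### The arm

A 6-joint arm with a two-finger parallel gripper is mounted at the origin on the work surface. World frame = base frame: x ahead of the robot, y to its left, z up, the work surface at z = 0. Lengths are in mm, angles in rad, forces in N, time in s.
With the tool pointing down it reaches from about 400 to 925 mm from the base axis. Payload 12.5 kg.
Tool frame: the origin (TCP) lies midway between the tips of the shut fingers; the grasp point (between the pads) lies 19 mm behind it; z points along the fingers, y is the line along which they close (so a half turn about z gives the same grasp; the last joint's range is limited). The gripper opens to 95 mm and grips with 3 to 60 N. Pads are 20 mm wide; open, the fingers measure 119 mm over their backs; the gripper's body (75 mm by 180 mm) begins 59 mm behind the grasp point.
Start: joints at [-1.346, 0.491, 1.559, -0, 1.092, -0.106], TCP at [203.023, -591.125, 214.661] pointing down, gripper open.
Joint ranges: [-3.1, 3.1], [-0.84, 2.19], [0.05, 2.79], [-1.13, 4.28], [0.06, 2.93], [-2.69, 2.69]. Speed limits (rad/s): [2.22, 2.22, 2.79, 3.14, 3.14, 3.14].

### API

Orientations are given as [roll, pitch, yaw] about the fixed x, y, z axes, in that order (R = Rz(yaw) Ry(pitch) Rx(roll)).
In Python, from cell import env gives the robot as it stands.
- The arm moves only by the tool arm_command, never from a script. Its argument "targets" is a list of rows, each a list of 5 numbers: the shift along the tool's x, y, z in mm, then the turn about the tool's z in degrees, then the opening, from 0 (shut) to 1 (fully open). In form: [[tx, ty, tz, roll, fingers], ...]. A call has 1 to 5 rows; each row is the pose to reach, as a shift and turn from the pose commanded when the call began, along the tool's axes at that moment; what a row does not reach only later rows make up. A row lasts 1/10 s, in which the tool goes at most 50 mm and 8.59 degrees, less where a joint would pass 70% of its speed; a pose out of reach is approached as far as the arm can. A call with a gripper value outside its range is refused whole. The fingers move at their own pace and stop on an object; the grip force is fixed at half the most. Time passes only in rows, so rows that repeat a pose let the fingers close. It gives the time, the measured TCP pose, the force, the opening and the grip force at its end, in the units of the state.
- env.state(): the state, without advancing time (a new reading comes with each control period).
- env.read_camera(name): name is "side" or "top" or "wrist"; returns a dict with "frame" (420x560x3 uint8, red, green, blue), "vertical_fov" (degrees; the focal length in pixels is half the picture's height over the tangent of half this angle, whatever the lens; pixels are square), "cx", "cy" (the principal point, pixels), "world_from_camera" (4x4, takes a point from camera to world coordinates); the wrist camera has in their place "hand_eye" (4x4, takes a point from camera to tool coordinates, whose origin is the TCP and whose axes are the flange's). Camera axes: x right, y down, z forward; pixel columns grow to the right and rows downward; lengths in mm; the calibration is good to about 2 mm. A picture is of the moment at which its call begins: read the wrist's pose just before it. There is no depth.
- env.job_done(): hands the job in; it is judged then, once.
The state is a dict: "t": time; "joints": joint angles; "qvel": joint speeds; "tau": joint torques, N m; "eef_pos": TCP position; "tcp_rot": TCP orientation; "ft_force": force on the tool from outside, world axes, zero at the start; "moment": the same for the moment, N m; "opening": opening from 0.0 (shut) to 1.0 (fully open); "grip_force": force on a finger pad.
Only numpy, scipy, OpenCV 4.12 (cv2) and the standard library are available. Lean on these libraries where they do the work, as an engineer would, in place of code of your own. Each camera call takes 0.05 s, during which the arm holds its last target. There are 200 camera calls.

## Working session

There is one attempt and no reset: what is moved stays moved. The work goes in short steps, Python scripts to look and compute and a tool call to move; the robot and the scene stay as the last step left them, time stands still between calls to the robot, and variables do not carry over. Pictures are saved under pics/ and viewed, at most 10 in all, crops included, and the job is handed in when it is done.

Besides the shell and the picture viewer there is one more tool, called after ">>>" as name([rows], argument=value, ...), one row to a line, values as JSON. arm_command: Moves the arm, as the interface text tells. Its arguments: {"type":"object","properties":{"targets":{"type":"array","items":{"type":"array","items":{"type":"number"}}}},"required":["targets"]}

```bash
mkdir -p pics
cat > h.py <<'E'
import numpy as np,cv2
from cell import env
def cam(n):
    s=env.state(); c=env.read_camera(n)
    if n=="wrist":
        from scipy.spatial.transform import Rotation as R
        T=np.eye(4);T[:3,:3]=R.from_euler('xyz',s['tcp_rot']).as_matrix() if len(s['tcp_rot'])==3 else R.from_quat(s['tcp_rot']).as_matrix()
        T[:3,3]=s['eef_pos'];c['T']=T@np.array(c['hand_eye'])
    else: c['T']=np.array(c['world_from_camera'])
    return c
def ray(c,u,v):
    f=210/np.tan(np.radians(c['vertical_fov'])/2)
    d=c['T'][:3,:3]@np.array([(u-c['cx'])/f,(v-c['cy'])/f,1]);return c['T'][:3,3],d
def plane(c,u,v,z):
    o,d=ray(c,u,v);return o+d*(z-o[2])/d[2]
def proj(c,p):
    f=210/np.tan(np.radians(c['vertical_fov'])/2)
    q=np.linalg.inv(c['T'])@np.append(p,1);return np.array([c['cx']+f*q[0]/q[2],c['cy']+f*q[1]/q[2]])
def save(c,n): cv2.imwrite(f'pics/{n}.png',c['frame'][:,:,::-1])
E
python3 - <<'E'
from h import *
print(env.state())
for n in ['top','side']:
    c=cam(n);save(c,n+'1');print(n,c['vertical_fov'],c['T'].round(3),c['cx'],c['cy'])
E
```

```text
{'t': 0.0, 'joints': array([-1.34560054e+00,  4.91545426e-01,  1.55941739e+00,  4.95638830e-06,
        1.09172831e+00, -1.05618888e-01]), 'qvel': array([ 0.00064039, -0.00105273, -0.00251068,  0.00054885, -0.00105204,
        0.00114092]), 'tau': array([-1.03592552e-03, -6.12643290e+01, -2.58189100e+01,  6.91403914e-02,
        4.81019507e-02, -1.06462298e-04]), 'eef_pos': array([ 202.96701879, -590.87612802,  214.081576  ]), 'tcp_rot': array([-3.14050077e+00, -1.20175155e-04,  3.30812318e-01]), 'ft_force': array([ 0.4782611 ,  0.12042157, -0.5812587 ]), 'moment': array([ 0.02484959,  0.00413086, -0.00535474]), 'grip_force': 0.0, 'opening': 0.9992580839859585}
top 56.3673449457269 [[-2.500000e-02 -9.970000e-01  7.100000e-02  4.651530e+02]
 [-1.000000e+00  2.400000e-02 -2.000000e-02  3.083000e+00]
 [ 1.800000e-02 -7.100000e-02 -9.970000e-01  1.068533e+03]
 [ 0.000000e+00  0.000000e+00  0.000000e+00  1.000000e+00]] 281.00588151178306 211.60402980588157
side 52.58161649133585 [[-1.00000e+00  2.10000e-02  5.00000e-03  5.25098e+02]
 [ 1.40000e-02  7.87000e-01 -6.17000e-01  6.30069e+02]
 [-1.70000e-02 -6.17000e-01 -7.87000e-01  9.32866e+02]
 [ 0.00000e+00  0.00000e+00  0.00000e+00  1.00000e+00]] 274.08631414276016 204.11197190821983
```

View pics/top1.png

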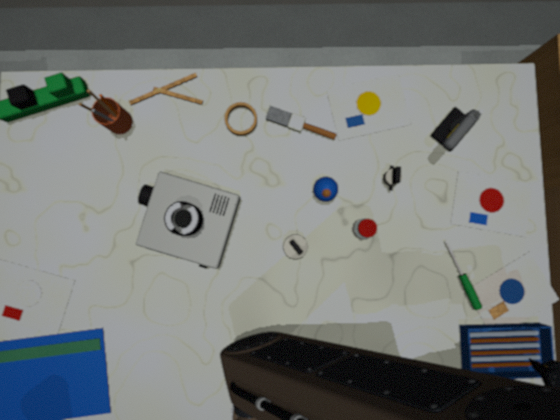

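View pics/side1.png

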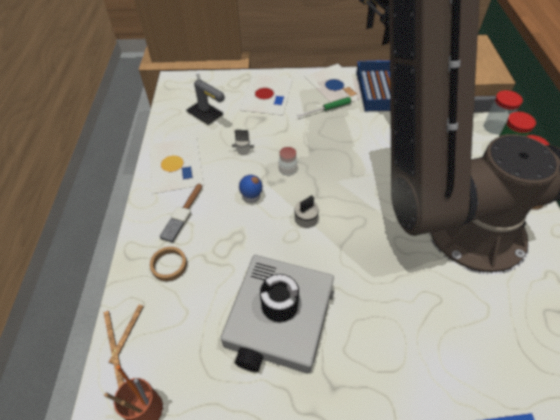

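The top view shows the extractor, with its collar at (183,218). There are two cartridge-like objects, at (295,246) and (392,177). I'll enlarge these areas.

Run:
```python
from h import *
a=cv2.imread('pics/top1.png');b=cv2.imread('pics/side1.png')
def cr(im,u,v,s=30,o=290): return cv2.resize(im[v-s:v+s,u-s:u+s],(o,o),interpolation=cv2.INTER_CUBIC)
cv2.imwrite('pics/crops.png',np.vstack([np.hstack([cr(a,295,246),cr(a,392,177)]+[cr(a,183,218)][:0]),np.hstack([cr(b,306,210),cr(b,242,140)])]))
p=np.hstack([cr(a,183,218),cr(b,280,295)]);
cv2.imwrite('pics/crops.png',cv2.resize(np.hstack([cv2.imread('pics/crops.png'),np.vstack([cr(a,183,218),cr(b,280,295)])]),(798,532)))
c=cam('top');d=cam('side')
for n,u,v in[('A',295,246),('B',392,177)]: print(n,plane(c,u,v,84))
print('port',plane(c,183,218,125))
for n,u,v in[('A',306,203),('B',241,137)]: print(n,plane(d,u,v,84))
print(plane(d,280,293,125))
```

```text
A [447.60812432 -49.18726153  84.        ]
B [ 616.32571031 -301.3447054    84.        ]
port [522.2006654  220.08556744 125.        ]
A [449.38017333 -37.57515259  84.        ]
B [ 623.09344623 -286.45661073   84.        ]
[521.18226761 230.7323316  125.        ]
```

View pics/crops.png

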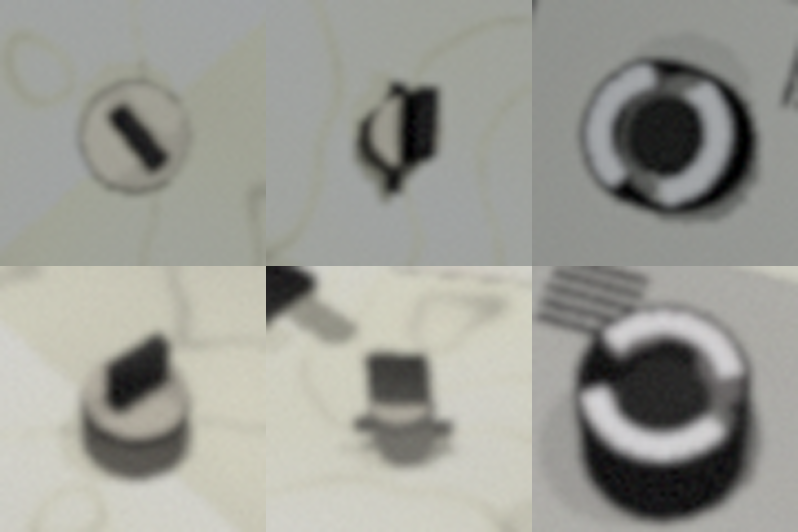

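The lugged cartridge is B, near (617,-293). Its lugs run roughly along world x. I'll move above it and look with the wrist camera.

>>> arm_command([
  [50,-15,-10,4,1],
  [98,-30,-20,8,1],
  [146,-44,-30,12,1],
  [195,-59,-40,16,1],
  [244,-73,-50,19,1],
])

```text
t: 0.7
eef_pos: [403.7, -446.8, 263.2]
tcp_rot: [3.142, 0.0, -0.004]
ft_force: [0.2, -1.1, -0.4]
opening: 1.003
grip_force: 0.0
```

Run:
```python
from h import *
c=cam('wrist');print(np.array(c['hand_eye']).round(3),c['vertical_fov'],env.state()['eef_pos'],env.state()['tcp_rot'],env.state()['t'])
print(proj(c,[618,-293,84]),proj(c,[447,-45,84]))
```

```text
[[-1.00000e-03 -9.59000e-01 -2.83000e-01  8.01890e+01]
 [ 1.00000e+00 -0.00000e+00 -1.00000e-03  1.44700e+00]
 [ 1.00000e-03 -2.83000e-01  9.59000e-01 -1.70364e+02]
 [ 0.00000e+00  0.00000e+00  0.00000e+00  1.00000e+00]] 59.838173979112966 [ 408.82143946 -443.25083866  264.84312186] [ 3.14115111e+00 -2.95931879e-03 -3.44254307e-03] 0.75
[ 92.43841886 -65.92991123] [-140.86552796  147.06892748]
```

>>> arm_command([
  [40,-28,0,0,1],
  [80,-56,0,0,1],
  [120,-84,0,0,1],
  [160,-112,0,0,1],
  [200,-140,0,0,1],
])

```text
t: 1.25
eef_pos: [603.9, -307.0, 262.7]
tcp_rot: [3.142, 0.0, -0.001]
ft_force: [-0.4, -0.2, 0.3]
opening: 0.996
grip_force: 0.0
```

>>> arm_command([
  [15,-10,0,0,1],
  [15,-10,0,0,1],
  [15,-10,0,0,1],
])

```text
t: 1.55
eef_pos: [617.0, -298.7, 262.4]
tcp_rot: [-3.142, 0.001, -0.001]
ft_force: [0.1, -0.2, 0.4]
opening: 1.003
grip_force: 0.0
```

Run:
```python
from h import *
c=cam('wrist');save(c,'w1');s=env.state();print(s['eef_pos'],s['tcp_rot'],proj(c,[618,-293,84]))
```

```text
[ 616.5910911  -299.24786395  262.67469785] [ 3.14148876e+00  5.72156615e-04 -1.54799290e-03] [276.48762659 188.84415319]
```

View pics/w1.png

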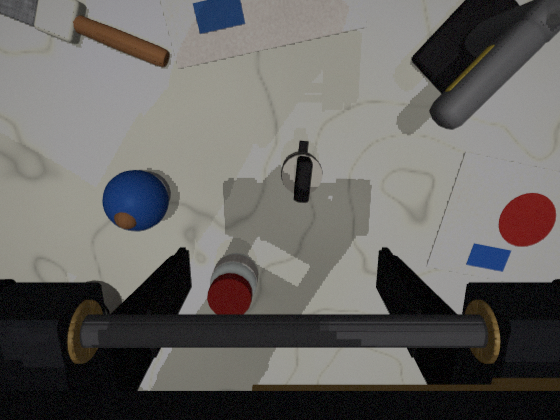

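The wrist view shows the lugged cartridge at about (303,180). The top of its bar ends near (303,200) and the far lug is at (304,146). The red-capped bottle at (230,290) is well clear. I'll measure the bar.

Run:
```python
from h import *
c=cam('wrist');g=c['frame'].max(2)
m=np.zeros_like(g);m[130:215,270:335]=(g[130:215,270:335]<60)*255
ys,xs=np.nonzero(m);
for v in range(140,206,3):
    r=xs[ys==v]; print(v,r.min() if len(r) else None,r.max() if len(r) else None, g[v,285:320:3])
```

```text
140 299 300 [155 155 150 150 150  52 109 138 154 155 149 155]
143 299 306 [151 152 152 149 146  25  27  27 151 149 138 156]
146 298 306 [151 149 151 150 146  28  25  32 148 147 149 157]
149 298 306 [152 151 152 150  95  22  27  52 149 144 144 157]
152 293 306 [152 151 142  60  46  38  36  38 144 142 148 155]
155 288 311 [151  55  38  89 116  98 100 106  63  95 149 155]
158 286 314 [ 62  71 150 147   0   7  18   0  55 145  89 156]
161 284 310 [ 62 149 148 148   9  24  20  26  11 148 149 148]
164 296 311 [146 148 148 144   5  25  33  27  21 126 146 141]
167 281 310 [148 146 149 129   4  27  27  25  30 146 147 147]
170 281 310 [149 147 145 131   7  22  31  28  26 148 146 147]
173 295 310 [103 142 147 128  23  29  31  31  20 149 147 146]
176 295 309 [101 100 145 123   8  21  32  28  21 149 149 145]
179 295 309 [102 105 142  94  25  19  27  25  33 144 146 148]
182 294 309 [104 105 103  30  24  29  30  22  44 147 145 145]
185 294 308 [104 106 103   6  18  26  30  24  72 148 147 132]
188 294 308 [123 104 105   6  23  26  29  26  69 104 112 121]
191 293 308 [121 121 104   4  11  10  22  22  86 117 120 122]
194 294 308 [123 121 121  15  14  23  23  20 112 122 120 121]
197 293 307 [123 120 121   3  19  17  16  16 104 123 120 125]
200 295 306 [120 120 121  82  23  18  18  23 115 118 123 120]
203 None None [121 121 124 124 122 124 123 123 117 116 125 123]
```

Run:
```python
from h import *
c=cam('wrist')
a=plane(c,300,202,84);b=plane(c,303,165,84);l=plane(c,302,141.5,24);l2=plane(c,302,141.5,18)
print(a,b,l,l2)
ang=np.arctan2(*(b-a)[1::-1]);print(np.degrees(ang),a[:2]+21*np.array([np.cos(ang),np.sin(ang)]),l[:2]-34*np.array([np.cos(ang),np.sin(ang)]))
# rim circle of body top z=46: left edges
print(plane(c,280.5,169,46),plane(c,323,169,46), plane(c,158,303,84)[:0])
s=env.state();print(s['eef_pos'],s['tcp_rot'][2])
```

```text
[ 604.12737549 -316.99193313   84.        ] [ 640.89243601 -319.50556967   84.        ] [ 657.41223    -321.23661337   24.        ] [ 656.83653536 -321.53165814   18.        ]
-3.9112402460196516 [ 625.07846473 -318.42436443] [ 623.49141884 -318.91743888]
[ 630.59323637 -297.50787162   46.        ] [ 630.47056349 -342.93757129   46.        ] []
[ 616.46533458 -299.58188647  262.99344611] -0.002489067522075228
```

>>> arm_command([
  [8,19,30,4,1],
  [8,19,70,4,1],
  [8,19,110,4,1],
  [8,19,140,4,1],
  [8,19,140,4,1],
])

```text
t: 2.2
eef_pos: [623.1, -317.5, 118.8]
tcp_rot: [-3.138, 0.006, -0.072]
ft_force: [-0.6, 1.2, -0.3]
opening: 1.0
grip_force: 0.0
```

Run:
```python
from h import *
c=cam('wrist');save(c,'w2');s=env.state();print(s['eef_pos'],s['tcp_rot'],proj(c,[624.5,-318.6,84]))
```

```text
[ 624.32616758 -318.03319867  121.80369154] [-3.14032869e+00  2.60983113e-03 -7.19691697e-02] [283.32619192 241.05195835]
```

View pics/w2.png

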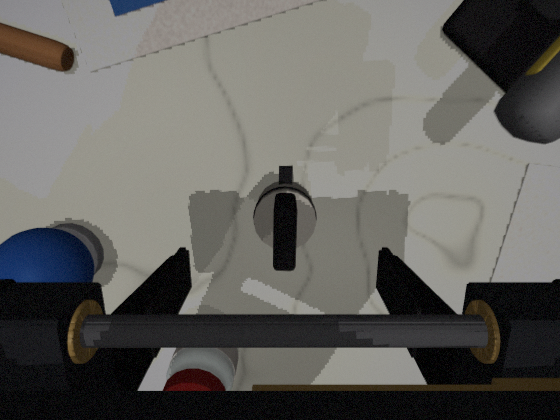

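The cartridge bar is centred between the fingers at (285,232), close to the predicted (283,241), and it lines up with the tool. Now I'll descend and grip.

>>> arm_command([
  [0,1,30,0,1],
  [0,1,55,0,1],
  [0,1,70,0,1],
  [0,1,71,0,1],
  [0,1,71,0,0.4],
])

```text
t: 2.75
eef_pos: [626.0, -319.0, 53.3]
tcp_rot: [3.141, -0.002, -0.071]
ft_force: [-1.0, 0.6, 1.0]
opening: 0.962
grip_force: 0.0
```

>>> arm_command([
  [0,0,0,0,0],
  [0,0,0,0,0],
  [0,0,0,0,0],
  [0,0,0,0,0],
  [0,0,0,0,0],
])

```text
t: 3.25
eef_pos: [625.5, -318.4, 51.9]
tcp_rot: [3.141, -0.0, -0.071]
ft_force: [0.2, -0.7, -0.7]
opening: 0.556
grip_force: 0.0
```

>>> arm_command([
  [0,0,0,0,0],
  [0,0,0,0,0],
  [0,0,0,0,0],
  [0,0,0,0,0],
  [0,0,0,0,0],
])

```text
t: 3.75
eef_pos: [625.4, -318.4, 51.7]
tcp_rot: [3.142, 0.0, -0.071]
ft_force: [-0.9, 0.8, -1.0]
opening: 0.151
grip_force: 30.0
```

>>> arm_command([
  [0,0,0,0,0],
  [0,0,0,0,0],
  [0,0,0,0,0],
  [0,0,0,0,0],
  [0,0,0,0,0],
])

```text
t: 4.25
eef_pos: [625.4, -318.4, 51.7]
tcp_rot: [3.142, 0.0, -0.071]
ft_force: [-0.0, -0.5, -1.4]
opening: 0.147
grip_force: 30.0
```

>>> arm_command([
  [0,0,-30,0,0],
  [0,0,-75,-8,0],
  [0,0,-120,-16,0],
  [0,0,-165,-24,0],
  [0,0,-200,-32,0],
])

```text
t: 4.75
eef_pos: [625.5, -318.4, 254.9]
tcp_rot: [3.14, -0.001, 0.494]
ft_force: [-0.3, 0.7, -1.5]
opening: 0.147
grip_force: 30.0
```

>>> arm_command([
  [13,-31,0,-8,0],
  [26,-62,0,-16,0],
  [40,-94,0,-24,0],
  [54,-126,0,-32,0],
  [68,-157,0,-40,0],
])

```text
t: 5.25
eef_pos: [611.5, -146.4, 251.8]
tcp_rot: [-3.142, 0.0, 1.192]
ft_force: [0.6, 1.0, -0.9]
opening: 0.147
grip_force: 30.0
```

>>> arm_command([
  [30,-15,0,-8,0],
  [61,-30,0,-16,0],
  [92,-46,0,-24,0],
  [123,-61,0,-32,0],
  [153,-76,0,-40,0],
])

```text
t: 5.75
eef_pos: [598.5, 23.9, 251.8]
tcp_rot: [-3.142, 0.0, 1.89]
ft_force: [0.4, 1.5, -1.4]
opening: 0.145
grip_force: 30.0
```

>>> arm_command([
  [35,8,0,-8,0],
  [75,16,0,-16,0],
  [110,25,0,-25,0],
  [140,33,0,-33,0],
  [163,39,0,-41,0],
])

```text
t: 6.25
eef_pos: [585.3, 191.5, 251.7]
tcp_rot: [-3.142, -0.0, 2.607]
ft_force: [1.0, -0.6, -1.1]
opening: 0.147
grip_force: 30.0
```

>>> arm_command([
  [0,0,0,0,0],
  [0,0,0,0,0],
  [0,0,0,0,0],
])

```text
t: 6.55
eef_pos: [585.8, 188.8, 251.7]
tcp_rot: [-3.141, 0.0, 2.597]
ft_force: [0.3, 0.9, -0.7]
opening: 0.148
grip_force: 30.0
```

Run:
```python
from h import *
c=cam('wrist');save(c,'w3');s=env.state();print(s['t'],s['eef_pos'],s['tcp_rot'],s['joints'],proj(c,[522,225,125]))
```

```text
6.6 [585.88857599 188.61368026 251.76026382] [-3.14134614e+00  1.03352358e-04  2.59712311e+00] [ 2.04288949e-01  4.43942691e-01  1.53584245e+00 -2.73477235e-04
  1.16189962e+00 -8.21929081e-01] [281.99593992 112.59816193]
```

View pics/w3.png

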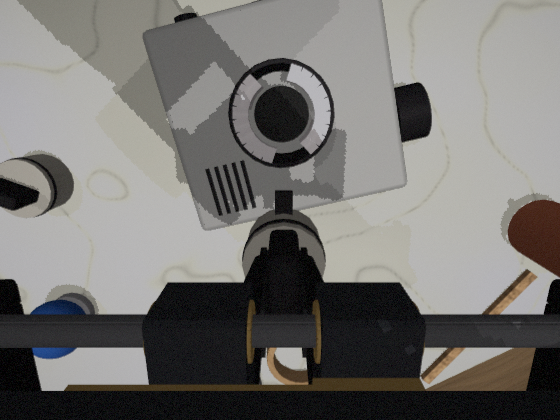

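The port is at about (281,112), with slots near (273,68) and (292,157). The held cartridge's lug points at it from (284,200). Next I'll measure the port's centre and slot angle, and the lug's direction.

Run:
```python
from h import *
c=cam('wrist');im=c['frame'];g=im.max(2)
m=((g<60)*255).astype(np.uint8);m[:50]=0;m[175:]=0;m[:,:220]=0;m[:,345:]=0
cs,_=cv2.findContours(m,cv2.RETR_LIST,cv2.CHAIN_APPROX_NONE)
for k in cs:
    if len(k)>40: print(len(k),cv2.fitEllipse(k),cv2.boundingRect(k))
s=env.state();T=c['T']
cc=plane(c,281.5,112,125);
# polar scan in mm about centre, at z=125
f=cv2.GaussianBlur(g,(3,3),0)
for r in (33,35,37):
    row=[]
    for a in range(0,360,4):
        p=proj(c,cc+[r*np.cos(np.radians(a)),r*np.sin(np.radians(a)),0]);row.append(f[int(round(p[1])),int(round(p[0]))])
    print(r,row)
print(cc)
# lug
for v in range(186,234,3): print(v,[u for u in range(255,315) if g[v,u]<60][::1][:1],[u for u in range(255,315) if g[v,u]<60][-1:])
cv2.imwrite('pics/z.png',cv2.resize(im[50:270,200:360,::-1],(436,600),interpolation=cv2.INTER_CUBIC))
```

```text
154 ((281.08270263671875, 113.4491958618164), (53.344058990478516, 55.42131042480469), 174.975830078125) (254, 86, 55, 56)
305 ((281.14031982421875, 112.25532531738281), (92.12252044677734, 103.74510192871094), 72.76192474365234) (231, 62, 101, 102)
303 ((280.8033142089844, 112.42141723632812), (104.45137023925781, 108.42152404785156), 177.55392456054688) (228, 58, 106, 110)
33 [np.uint8(22), np.uint8(125), np.uint8(151), np.uint8(150), np.uint8(150), np.uint8(150), np.uint8(149), np.uint8(158), np.uint8(186), np.uint8(186), np.uint8(186), np.uint8(186), np.uint8(186), np.uint8(185), np.uint8(186), np.uint8(185), np.uint8(186), np.uint8(185), np.uint8(186), np.uint8(185), np.uint8(185), np.uint8(185), np.uint8(184), np.uint8(185), np.uint8(184), np.uint8(185), np.uint8(185), np.uint8(180), np.uint8(184), np.uint8(185), np.uint8(184), np.uint8(177), np.uint8(184), np.uint8(185), np.uint8(178), np.uint8(24), np.uint8(13), np.uint8(15), np.uint8(14), np.uint8(12), np.uint8(12), np.uint8(10), np.uint8(12), np.uint8(13), np.uint8(9), np.uint8(11), np.uint8(14), np.uint8(66), np.uint8(148)
[... 2833 characters left out ...]
p.uint8(130), np.uint8(116), np.uint8(127), np.uint8(133), np.uint8(131), np.uint8(126), np.uint8(128), np.uint8(132), np.uint8(128), np.uint8(128), np.uint8(129), np.uint8(129), np.uint8(124), np.uint8(129), np.uint8(128), np.uint8(128), np.uint8(130), np.uint8(130), np.uint8(117), np.uint8(9), np.uint8(10), np.uint8(8), np.uint8(10), np.uint8(14), np.uint8(10), np.uint8(11), np.uint8(10), np.uint8(13), np.uint8(14)]
[521.52166065 224.76183288 125.        ]
186 [] []
189 [] []
192 [275] [292]
195 [275] [292]
198 [275] [291]
201 [275] [292]
204 [275] [291]
207 [275] [291]
210 [275] [292]
213 [275] [292]
216 [] []
219 [274] [292]
222 [266] [301]
225 [260] [307]
228 [255] [311]
231 [255] [314]
```

View pics/z.png

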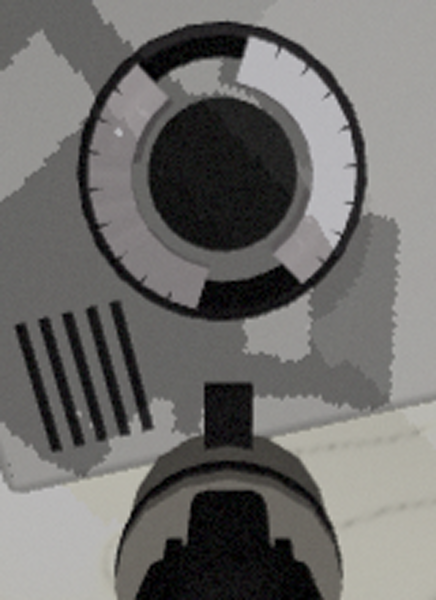

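Run:
```python
from h import *
c=cam('wrist');s=env.state();y=s['tcp_rot'][2];tx=np.array([np.cos(y),np.sin(y)]);ty=np.array([np.sin(y),-np.cos(y)]);p=s['eef_pos'][:2]
l=plane(c,283.5,190.7,s['eef_pos'][2]-51.7+24)[:2]-p
print('lug tip in tool',l@tx,l@ty)
for q in[(281.1,112.3,125),(281.1,113.4,105)]:
    P=plane(c,*q)[:2];print('port',P,(P-p)@tx,(P-p)@ty)
print(s['eef_pos'],np.degrees(y),c['cx'])
```

```text
lug tip in tool 33.26860271293727 -1.0086507728442695
port [521.56246136 224.35969257] 73.52913202626766 -2.7865191009467636
port [522.57142455 223.61477292] 72.28027488939854 -2.901705270853747
[585.9195402  188.68807431 251.81608411] 148.8311370971364 283.39033816362786
```

>>> arm_command([
  [20,0,0,-4,0],
  [45,-1,0,-8,0],
  [65,-2,0,-13,0],
  [74,-2,0,-13,0],
  [74,-2,20,-13,0],
])

```text
t: 7.2
eef_pos: [521.8, 226.5, 233.9]
tcp_rot: [3.139, 0.004, 2.824]
ft_force: [0.9, 0.8, -2.0]
opening: 0.147
grip_force: 30.0
```

>>> arm_command([
  [0,0,20,0,0],
  [0,0,40,0,0],
  [0,0,50,0,0],
  [0,0,56,0,0],
  [0,0,56,0,0],
])

```text
t: 7.7
eef_pos: [521.5, 225.8, 175.5]
tcp_rot: [-3.141, -0.0, 2.825]
ft_force: [0.0, -0.0, -1.7]
opening: 0.145
grip_force: 30.0
```

Run:
```python
from h import *
s=env.state();print(s['eef_pos'],np.degrees(s['tcp_rot']),s['ft_force'],s['moment'])
a=cam('top')['frame'][180:260,140:230,::-1];b=cam('side')['frame'][240:340,230:330,::-1]
cv2.imwrite('pics/chk.png',np.hstack([cv2.resize(a,(400,400),interpolation=2),cv2.resize(b,(400,400),interpolation=2)]))
```

```text
[521.52158227 225.79970699 175.47201202] [-1.79975317e+02 -2.38841895e-02  1.61880288e+02] [ 0.04719719 -0.00716417 -1.6774105 ] [ 0.07662234 -0.16194095 -0.01066622]
```

View pics/chk.png

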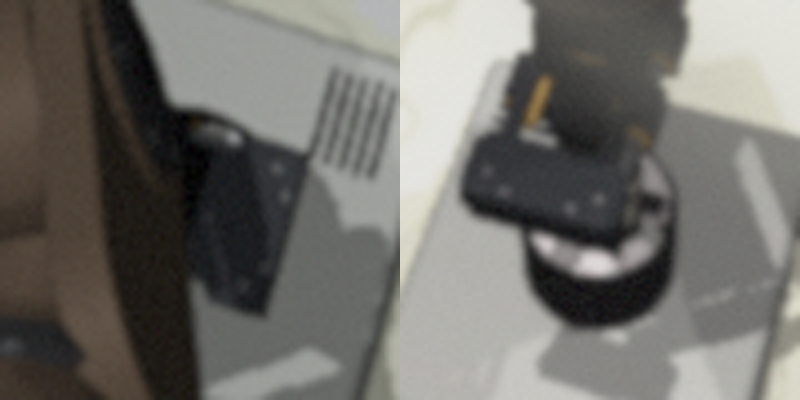

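The view is mostly hidden by the gripper, but the alignment looks right. I'll lower it, watching the force.

>>> arm_command([
  [0,0,5,0,0],
  [0,0,10,0,0],
  [0,0,15,0,0],
  [0,0,20,0,0],
  [0,0,22,0,0],
])

```text
t: 8.3
eef_pos: [521.3, 226.1, 153.3]
tcp_rot: [-3.141, -0.0, 2.827]
ft_force: [-0.7, -0.1, 3.0]
opening: 0.147
grip_force: 30.0
```

>>> arm_command([
  [0,0,4,0,0],
  [0,0,8,0,0],
  [0,0,8,0,0],
])

```text
t: 8.6
eef_pos: [521.3, 226.0, 145.6]
tcp_rot: [-3.142, 0.0, 2.827]
ft_force: [-2.6, -0.6, 7.2]
opening: 0.147
grip_force: 30.0
```

The force matches the spring, and the lugs are inside the slots. Now I'll push to about 19 mm of travel.

>>> arm_command([
  [0,0,4,0,0],
  [0,0,8,0,0],
  [0,0,8,0,0],
])

```text
t: 8.9
eef_pos: [521.4, 226.1, 138.0]
tcp_rot: [3.141, 0.0, 2.827]
ft_force: [-3.4, -0.7, 10.6]
opening: 0.144
grip_force: 30.0
```

>>> arm_command([
  [1,0,0,0,0],
  [1,0,0,5,0],
  [1,0,0,10,0],
  [1,0,0,15,0],
  [1,0,0,20,0],
])

```text
t: 9.4
eef_pos: [521.4, 226.6, 138.8]
tcp_rot: [3.139, 0.002, 2.474]
ft_force: [0.7, 0.5, 10.6]
opening: 0.143
grip_force: 30.0
```

>>> arm_command([
  [0,0,0,6,0],
  [0,0,0,12,0],
  [0,0,0,18,0],
  [0,0,0,24,0],
  [0,0,0,30,0],
])

```text
t: 9.9
eef_pos: [521.4, 226.6, 138.8]
tcp_rot: [3.138, 0.0, 1.95]
ft_force: [-0.0, 0.4, 9.9]
opening: 0.147
grip_force: 30.0
```

>>> arm_command([
  [0,0,0,6,0],
  [0,0,0,12,0],
  [0,0,0,18,0],
  [0,0,0,24,0],
  [0,0,0,30,0],
])

```text
t: 10.4
eef_pos: [521.4, 226.6, 138.8]
tcp_rot: [3.139, -0.001, 1.426]
ft_force: [0.1, 0.4, 9.6]
opening: 0.142
grip_force: 30.0
```

>>> arm_command([
  [0,0,0,5,0],
  [0,0,0,10,0],
  [0,0,0,10,0],
  [0,0,0,10,0],
])

```text
t: 10.8
eef_pos: [521.4, 226.6, 138.8]
tcp_rot: [3.139, -0.002, 1.256]
ft_force: [0.3, 0.2, 10.1]
opening: 0.15
grip_force: 30.0
```

Run:
```python
from h import *
s=env.state();print(s['t'],s['eef_pos'],np.degrees(s['tcp_rot']),s['ft_force'],s['moment'])
```

```text
10.8 [521.41811138 226.57769833 138.76721624] [ 1.79843570e+02 -9.55109221e-02  7.19378621e+01] [ 0.34948505  0.15861117 10.12969953] [-0.09346851 -0.09439619 -0.07829383]
```

>>> arm_command([
  [0,0,-3,0,0],
  [0,0,-6,0,0],
  [0,0,-8,0,0],
  [0,0,-9,0,0],
  [0,0,-9,0,0],
])

```text
t: 11.3
eef_pos: [521.4, 226.6, 147.5]
tcp_rot: [3.139, -0.002, 1.256]
ft_force: [1.5, -0.1, 5.0]
opening: 0.148
grip_force: 30.0
```

>>> arm_command([
  [0,0,-1,0,0],
  [0,0,-2,0,0],
  [0,0,-2,0,0],
])

```text
t: 11.6
eef_pos: [521.3, 226.6, 148.7]
tcp_rot: [3.14, -0.001, 1.256]
ft_force: [4.6, 1.4, -2.2]
opening: 0.144
grip_force: 30.0
```

It has risen into the pockets: the pull changed sign at the seat height. Now I'll release and retreat.

>>> arm_command([
  [0,0,0,0,0.5],
  [0,0,0,0,0.6],
  [0,0,0,0,0.6],
  [0,0,0,0,0.6],
  [0,0,0,0,0.6],
])

```text
t: 12.1
eef_pos: [520.3, 226.3, 148.7]
tcp_rot: [-3.141, 0.0, 1.256]
ft_force: [-0.9, -0.3, 0.2]
opening: 0.509
grip_force: 0.0
```

>>> arm_command([
  [0,0,0,0,0.6],
  [0,0,-10,0,0.6],
  [0,0,-30,0,0.6],
  [0,0,-60,0,0.6],
  [0,0,-100,0,0.6],
])

```text
t: 12.6
eef_pos: [519.8, 226.2, 249.5]
tcp_rot: [-3.14, 0.001, 1.256]
ft_force: [0.4, 0.8, -0.4]
opening: 0.602
grip_force: 0.0
```

>>> arm_command([
  [-30,0,0,0,0.6],
  [-70,0,0,0,0.6],
  [-90,0,0,0,0.6],
  [-90,0,0,0,0.6],
  [-90,0,0,0,0.6],
])

```text
t: 13.1
eef_pos: [492.9, 140.9, 249.5]
tcp_rot: [3.141, -0.001, 1.255]
ft_force: [-0.5, -0.3, -0.1]
opening: 0.598
grip_force: 0.0
```

Run:
```python
from h import *
s=env.state();print(s['t'],s['eef_pos'],s['opening'])
c=cam('wrist')['frame'][:,:,::-1];b=cam('side')['frame'][230:340,220:340,::-1]
cv2.imwrite('pics/fin.png',np.hstack([cv2.resize(c,(480,360)),cv2.resize(b,(320,360),interpolation=2)]))
```

```text
13.1 [492.87074413 140.89232064 249.52219093] 0.5975196133355666
```

View pics/fin.png

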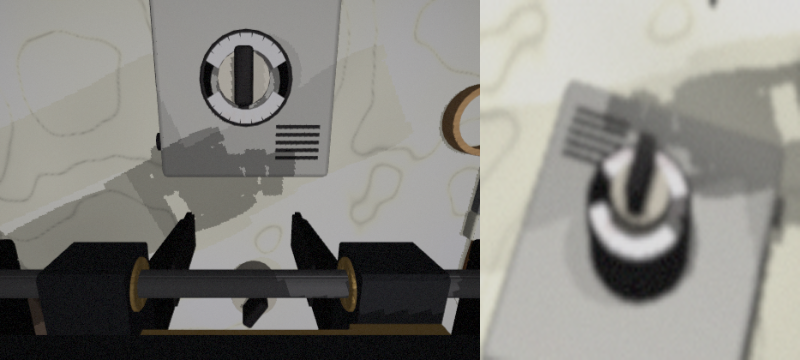

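The cartridge stands upright in the port at (245,77), with its bar at right angles to the slots at (205,80) and (287,75), so it is locked. The smooth cartridge at (253,290) hasn't been touched.

```bash
python3 -c "
from cell import env
print(env.job_done())"
```

```text
the job is handed in; nothing more can be done
None
```

The lugged cartridge is locked upright in the port, and the final pictures and the force at the seat height agree; the smooth cartridge was not touched, and the job was handed in at about 13 s of the 42 s.

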